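# Set the tube mixer's speed dial to the red line and start it

### The job

With the fingertips, push the vane of the black speed dial on the mixer control unit round until the white index line on it lines up with the red line on the scale, and let go of it there. Then press the green start button all the way down and let it come up again. Only push the dial, do not pinch its vane; do not press the button before the dial is set, and leave everything else on the bench where it stands.

Things in the scene. Friction and masses are not known exactly. Their poses are not given: they have to be found in the camera images.
- unit: mixer control unit: blue-grey flat-topped case fixed to the bench, 230 (x) x 210 (y) x 75 mm high. Origin: centre of its underside; x points to the far side, y left, z up. On top: a white round scale plate (162 mm across) with dark graduations every 15 degrees and one red line, the black dial at its centre; near the robot the green button and a dark display.
- dial_axis (a point): point on the dial's upright axis, at the height of the dial disc's top face (12 mm above the case top). The disc is black, 120 mm across, with a hub 34 mm across and 28 mm high above the disc, and carries one upright vane.
- vane_mid (a point): point in the middle of the thickness and height of the dial's vane, 42 mm out from the axis. The black vane stands upright on the disc, radially, from the hub to 56 mm from the axis: 12 mm thick, 28 mm high above the disc, a white line 6 mm wide along its top and outer end. Pushing on its anticlockwise face (seen from above) turns the dial clockwise.
- dial_index (a point): the outer end of the white index line: 62 mm from the axis in the direction in which the vane points, at the height of the disc's top face. It turns with the dial.
- target_line (a point): the target: where dial_index must come to be. It is the point of the red line 62 mm from the axis, given at the height of the disc's top face (the line itself, 6 mm wide and 18 mm long, lies flat on the scale plate just outside the disc, 62 to 80 mm from the axis). It does not move in a run.
- dial (a joint): dial angle in rad: 0 when the vane points along the unit's +x (to the far side), growing clockwise as seen from above; stops at -2.0 and 2.0. It turns with slight friction (about 0.06 N m, so 1.5 N at 40 mm from the axis) and stays where it is left.
- target (a joint): angle of the red line in rad, counted like the dial's: the dial is set when joint dial equals it. It lies 0.6 to 3.1 rad clockwise of the vane's start.
- start_top (a point): centre of the top of the green start button (28 mm across, 22 mm above the case top, in a black ring 44 mm across and 12 mm high); pressed straight down, it moves with the button.
- start (a joint): travel of the start button in m: 0 up, 0.006 fully down (takes 5 N); it springs back.
- beaker: glass beaker, 72 mm across the rim, 90 mm tall, beside the unit; loose, to be left alone. Origin: centre of its underside.
- beaker_small: small glass beaker, 50 mm across, 60 mm tall, beside the unit on the other side; loose, to be left alone. Origin: centre of its underside.
- vial: amber vial with a blue cap, 24 mm across, 36 mm tall, standing on the top of the control unit at a far corner (about 100 mm from the dial's axis); loose, to be left alone. Origin: centre of its underside.
- tip_box: red pipette-tip box with a pale cover, 120 x 85 x 65 mm; loose, to be left alone. Origin: centre of its underside.
- tube_rack: green tube rack, 90 x 170 x 50 mm, with empty holes and a few blue- and white-capped tubes to 110 mm high; loose, to be left alone. Origin: centre of its underside.
- blue_tray: blue tray of white filters, 110 x 150 x 60 mm; loose, to be left alone. Origin: centre of its underside.
- bottle: white bottle with an orange cap, 60 mm across, 130 mm tall; loose, to be left alone. Origin: centre of its underside.
- pipette: grey pipette lying flat, 240 mm long, 28 mm high; loose, to be left alone. Origin: on its underside, near the middle.

How it is judged:
By the outcome, as a careful person would: the job done as asked, in the order asked, and still so for the second after the job is handed in, with the robot touching nothing.
It also fails if it takes over 48 s, if anything falls off the work surface, if the arm or the gripper's body presses on something with over 40 N, if the wrist force passes 120 N, or if a joint passes its speed limit or range.

### The arm

A 6-joint arm with a two-finger parallel gripper is mounted at the origin on the work surface. World frame = base frame: x ahead of the robot, y to its left, z up, the work surface at z = 0. Lengths are in m, angles in rad, forces in N, time in s.
With the tool pointing down it reaches from about 0.3 to 0.775 m from the base axis. Payload 14.6 kg.
Tool frame: the origin (TCP) lies on the front face of the gripper's body, between the roots of the fingers; the fingertips stand 97 mm ahead of it and the grasp point (between the pads) lies 78 mm ahead of it; z points along the fingers, y is the direction in which the jaws open and shut (so a half turn about z gives the same grasp; the last joint's range is limited). The gripper opens to 94 mm and grips with 3 to 60 N. Pads are 16 mm wide; open, the fingers measure 119 mm over their backs; the gripper's body (75 mm by 177 mm) begins 78 mm behind the grasp point.
Start: joints at [-1.168, 0.3, 1.521, -0, 1.321, -0.067], TCP at [0.249, -0.49, 0.303] pointing down, gripper open.
Joint ranges: [-3.03, 3.03], [-0.79, 2.21], [0.23, 2.52], [-1.04, 4.18], [0, 3.07], [-2.55, 2.55]. Speed limits (rad/s): [2.22, 2.22, 2.57, 3.14, 3.14, 3.14].

### API

Orientations are given as [roll, pitch, yaw] about the fixed x, y, z axes, in that order (R = Rz(yaw) Ry(pitch) Rx(roll)).
In Python, from station import ctrl gives the robot as it stands. The module is installed in compiled form; this text tells all that it offers.
- The arm moves only by the shell command python3 -m pendant 'ROWS' [FORCE]. ROWS is JSON, a list of rows, each an object of numbers: "rx", "ry", "rz": the turn, a rotation vector about the tool's x, y, z each as a share of 4 degrees, from -1 to 1; "tx", "ty", "tz": the shift along the tool's x, y, z each as a share of 0.04 m, from -1 to 1; "grip": the gripper command: -1 is fully open, 1 is shut, values between are in proportion. A call has 1 to 8 rows; each row shifts and turns the pose as measured when the row begins, along the tool's axes as they then stand; what a row does not reach is not made up. A row lasts 1/12 s, in which the tool goes at most 41.7 mm and 7.16 degrees, less where a joint would pass 70% of its speed; a pose out of reach is approached as far as the arm can. A call with a number of a shift or a turn outside -1 to 1 is refused whole. A call with a gripper value outside its range is refused whole. The fingers move at their own pace and stop on an object; FORCE is the grip in N (left out, the last holds). Time passes only in rows, so rows that do not move let the fingers close. It gives the time, the measured TCP pose, the force and the opening at its end, in the units of the state.
- ctrl.get_obs(): the state, without advancing time (a new reading comes with each control period).
- ctrl.camera(name): name is "side" or "top" or "wrist"; returns a dict with "pixels" (384x512x3 uint8, blue, green, red), "fx", "fy", "cx", "cy" (pixels), "world_from_camera" (4x4, takes a point from camera to world coordinates). Camera axes: x right, y up, looking along -z (the intrinsics and any distortion apply to the point x, -y, -z); pixel columns grow to the right and rows downward; lengths in m; the calibration is good to about 2 mm. A picture is of the moment at which its call begins. There is no depth.
- ctrl.hand_in(): hands the job in, once; it reports no verdict.
The state is a dict: "time_s": time; "qpos": joint angles; "joint_vel": joint speeds; "tau": joint torques, N m; "ee_pos": TCP position; "eef_rot": TCP orientation; "force": force on the tool from outside, world axes, zero at the start; "moment": the same for the moment, N m; "grip_width": finger opening in m.
Only numpy, scipy, OpenCV 4.12 (cv2) and the standard library are available. Lean on these libraries where they do the work, as an engineer would, in place of code of your own. Each camera call takes 0.05 s, during which the arm holds its last target.

## Working session

There is one attempt and no reset: what is moved stays moved. The work goes in short steps, Python scripts to look and compute and a shell command to move; the robot and the scene stay as the last step left them, time stands still between calls to the robot, and variables do not carry over. Pictures are saved under pics/ and viewed, and the job is handed in when it is done.

```bash
mkdir -p pics; python3 - <<'E'
from station import ctrl
import cv2
o=ctrl.get_obs();print(o)
for n in("side","top","wrist"):
    c=ctrl.camera(n);cv2.imwrite(f"pics/{n}0.png",c["pixels"]);print(n,{k:v for k,v in c.items() if k!="pixels"})
E
```

```text
{'time_s': 0.0, 'qpos': array([-1.16758052e+00,  3.00473375e-01,  1.52160505e+00, -1.83417671e-05,
        1.32067421e+00, -6.66070507e-02]), 'joint_vel': array([-0.00065593, -0.00088197, -0.00132916,  0.00048861,  0.0006721 ,
       -0.00079112]), 'tau': array([-1.04443534e-03, -5.31805229e+01, -3.52738488e+01,  7.07819802e-02,
        2.43476004e-02, -5.79041625e-05]), 'ee_pos': array([ 0.24893119, -0.49026916,  0.30207487]), 'eef_rot': array([-3.14043407e+00, -5.94790096e-05,  4.69827375e-01]), 'force': array([ 0.4939339 , -0.49894777, -0.13447012]), 'moment': array([ 0.02096025, -0.03395105, -0.06104612]), 'grip_width': 0.09420886979907367}
side {'fx': 411.49411797212883, 'fy': 411.49411797212883, 'cx': 258.27437286511963, 'cy': 193.69385955257238, 'world_from_camera': array([[-0.82674293,  0.37573566, -0.41871092, -0.03247289],
       [-0.5625516 , -0.54467355,  0.62198587,  0.78410491],
       [ 0.00564151,  0.74976892,  0.66167571,  0.91489181],
       [ 0.        ,  0.        ,  0.        ,  1.        ]])}
top {'fx': 357.8146743152448, 'fy': 357.8146743152448, 'cx': 258.5866754001617, 'cy': 195.96981097009305, 'world_from_camera': array([[ 0.01075595,  0.99507019, -0.09858819,  0.41622495],
       [-0.99961961,  0.0132041 ,  0.02421329,  0.01236038],
       [ 0.02539569,  0.09829025,  0.9948337 ,  1.10205036],
       [ 0.        ,  0.        ,  0.        ,  1.        ]])}
wrist {'fx': 266.8306699916641, 'fy': 266.8306699916641, 'cx': 257.1385226899369, 'cy': 190.37369582153, 'world_from_camera': array([[ 4.53739671e-01,  8.58512495e-01,  2.38907108e-01,
         3.19874087e-01],
       [-8.91134171e-01,  4.37263949e-01,  1.21161578e-01,
        -4.53399524e-01],
       [-4.46736479e-04, -2.67874102e-01,  9.63453821e-01,
         3.84176004e-01],
       [ 0.00000000e+00,  0.00000000e+00,  0.00000000e+00,
         1.00000000e+00]])}
```

View pics/top0.png

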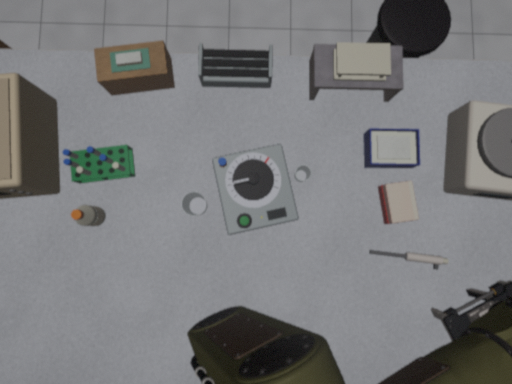

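View pics/side0.png

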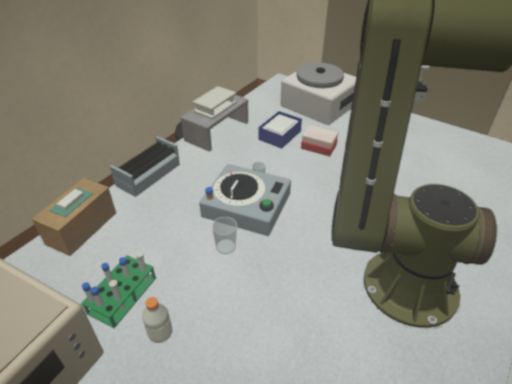

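```bash
python3 - <<'E'
import cv2
im=cv2.imread("pics/top0.png")
cv2.imwrite("pics/topc.png",cv2.resize(im[90:240,200:390],None,fx=4,fy=4,interpolation=cv2.INTER_CUBIC))
E
```

```text
(no output)
```

View pics/topc.png

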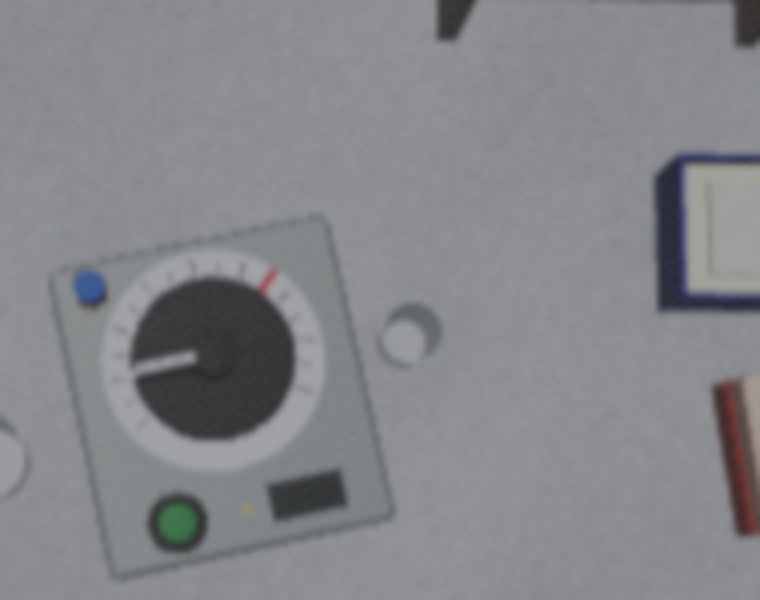

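The top view shows the unit (crop 4x): disc centre about (213,358), vane end (135,369), red line (262,290)-(274,270), button (178,522), vial (90,287). I'll turn these into positions.

```bash
cat > h.py <<'E'
import numpy as np
def ray(c,u,v,z):
    W=c["world_from_camera"];d=W[:3,:3]@np.array([(u-c["cx"])/c["fx"],-(v-c["cy"])/c["fy"],-1]);o=W[:3,3]
    return o+d*(z-o[2])/d[2]
def proj(c,p):
    W=c["world_from_camera"];q=W[:3,:3].T@(np.asarray(p)-W[:3,3])
    return np.array([c["cx"]+c["fx"]*q[0]/-q[2],c["cy"]-c["fy"]*q[1]/-q[2]])
E
python3 - <<'E'
from station import ctrl
from h import *
import cv2
np.set_printoptions(precision=4,suppress=True)
c=ctrl.camera("top"); s=ctrl.camera("side")
f=lambda x,y,z:ray(c,200+(x+.5)/4-.5,90+(y+.5)/4-.5,z)
K=[f(50,272,.075),f(325,215,.075),f(393,517,.075),f(115,578,.075)]
print("corners",*K,"ctr",np.mean(K,0))
a=f(213,358,.087);print("axis",a)
x=(K[0]+K[1]-K[2]-K[3]);yaw=np.arctan2(x[1],x[0]);print("yaw",yaw)
for n,p in dict(vane=f(135,369,.115),vin=f(196,356,.115),r1=f(262,290,.078),r2=f(274,270,.078),btn=f(178,522,.097),vial=f(90,287,.111)).items():
    d=p-a;print(n,p,"r",np.hypot(*d[:2]),"dialang",yaw-np.arctan2(d[1],d[0]))
im=s["pixels"];cv2.imwrite("pics/sc.png",cv2.resize(im[155:260,185:305],None,fx=6,fy=5.7,interpolation=cv2.INTER_CUBIC) if 0 else cv2.resize(im[155:255,185:305],None,fx=6,fy=6,interpolation=cv2.INTER_CUBIC))
for n,p in dict(axis=a,btn=f(178,522,.097)).items():print(n,(proj(s,p)-[185,155])*6)
for k in K:print((proj(s,k)-[185,155])*6)
E
```

```text
corners [0.6282 0.1236 0.075 ] [ 0.6738 -0.0763  0.075 ] [ 0.4533 -0.1263  0.075 ] [0.4076 0.0723 0.075 ] ctr [ 0.5408 -0.0017  0.075 ]
axis [0.5651 0.0045 0.087 ]
yaw 0.2258376538938592
vane [0.5525 0.0588 0.115 ] r 0.05573903860189177 dialang -1.573062642350175
vin [0.5622 0.0166 0.115 ] r 0.012401065327472113 dialang -1.578664119367751
r1 [ 0.6168 -0.0305  0.078 ] r 0.062449612488793604 dialang 0.8215096764925128
r2 [ 0.6317 -0.0391  0.078 ] r 0.07961670374639093 dialang 0.8059904818668646
btn [0.4473 0.0277 0.097 ] r 0.1200424123213924 dialang -2.7216137921358414
vial [0.6105 0.0915 0.111 ] r 0.09816428260470077 dialang -0.863372956070599
axis [323.9079 177.5045]
btn [489.0657 274.8678]
[ 83.3682 275.3559]
[253.339  46.403]
[636.7164 141.4423]
[506.1185 392.1703]
```

View pics/sc.png

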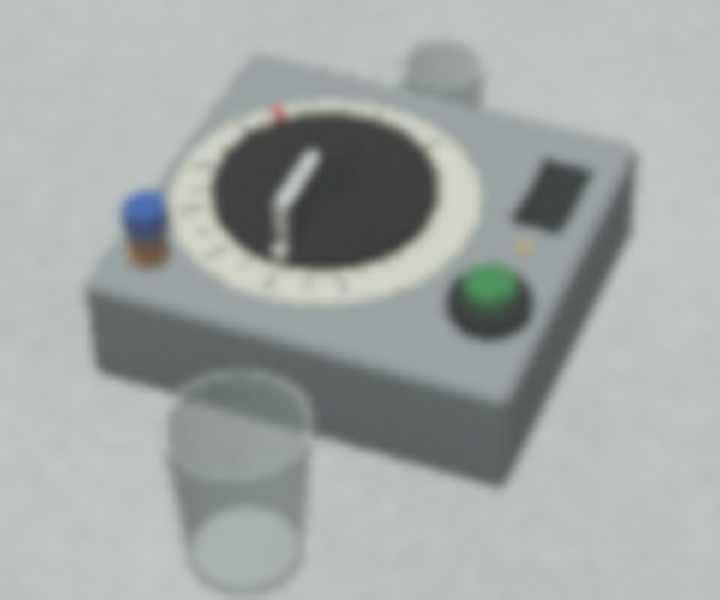

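```bash
cat >> h.py <<'E'
A=np.array([.5651,.0045]);YU=.2258
def rel(target_xy,z,yaw,ctrl):
    o=ctrl.get_obs();p=o["ee_pos"];y=o["eef_rot"][2];d=np.array(target_xy)-p[:2]
    tx=d[0]*np.cos(y)+d[1]*np.sin(y);ty=d[0]*np.sin(y)-d[1]*np.cos(y)
    dy=(yaw-y+np.pi)%(2*np.pi)-np.pi
    print("t%.2f"%o["time_s"],"pos",p.round(4),"rot",o["eef_rot"].round(4),"q6 %.2f"%o["qpos"][5],"F",o["force"].round(1),"w %.3f"%o["grip_width"])
    print("need shares tx %.2f ty %.2f tz %.2f rz %.2f"%(tx/.04,ty/.04,(p[2]-z)/.04,-np.degrees(dy)/4))
def orbit(dial,off,R=.042):
    ph=YU-dial;return A+R*np.array([np.cos(ph),np.sin(ph)])+off*np.array([-np.sin(ph),np.cos(ph)])
def polar(p):
    d=np.array(p[:2])-A;return np.hypot(*d),YU-np.arctan2(d[1],d[0])
E
R='{"tx":0.7,"ty":-0.49,"tz":0.06,"grip":1}'
python3 -m pendant '[{"tx":0.7,"ty":-0.49,"tz":0.06,"grip":1},{"tx":0.7,"ty":-0.49,"tz":0.06,"grip":1},{"tx":0.7,"ty":-0.49,"tz":0.06,"grip":1},{"tx":0.7,"ty":-0.49,"tz":0.06,"grip":1},{"tx":0.7,"ty":-0.49,"tz":0.06,"grip":1},{"tx":0.7,"ty":-0.49,"tz":0.06,"grip":1},{"tx":0.7,"ty":-0.49,"tz":0.06,"grip":1},{"tx":0.7,"ty":-0.49,"tz":0.06,"grip":1}]' 20
python3 -c "
from h import *
from station import ctrl
rel(orbit(-1.573,.026),.26,1.80,ctrl)"
```

```text
t0.25 pos [ 0.249  -0.4903  0.3024] rot [-3.141  -0.      0.4698] q6 -0.07 F [ 0.3  0.2 -0.2] w 0.094
need shares tx 12.27 ty -8.63 tz 1.06 rz -19.05$[0]: bad value
```

```bash

python3 -m pendant '[{"tx":0.7,"ty":-0.49,"tz":0.06,"rx":0,"ry":0,"rz":0,"grip":1}]' 20
```

```text
time_s: 0.33
ee_pos: [0.2636, -0.4625, 0.2998]
eef_rot: [3.142, 0.001, 0.467]
force: [1.0, 1.3, 0.2]
grip_width: 0.0902
```

```bash

python3 -m pendant '[{"tx":0.75,"ty":-0.52,"tz":0.06,"rx":0,"ry":0,"rz":0,"grip":1},{"tx":0.75,"ty":-0.52,"tz":0.06,"rx":0,"ry":0,"rz":0,"grip":1},{"tx":0.75,"ty":-0.52,"tz":0.06,"rx":0,"ry":0,"rz":0,"grip":1},{"tx":0.75,"ty":-0.52,"tz":0.06,"rx":0,"ry":0,"rz":0,"grip":1},{"tx":0.75,"ty":-0.52,"tz":0.06,"rx":0,"ry":0,"rz":0,"grip":1},{"tx":0.75,"ty":-0.52,"tz":0.06,"rx":0,"ry":0,"rz":0,"grip":1},{"tx":0.75,"ty":-0.52,"tz":0.06,"rx":0,"ry":0,"rz":0,"grip":1},{"tx":0.75,"ty":-0.52,"tz":0.06,"rx":0,"ry":0,"rz":0,"grip":1}]' 20
python3 -c "
from h import *
from station import ctrl
rel(orbit(-1.573,.026),.26,1.80,ctrl)"
```

```text
time_s: 1.0
ee_pos: [0.4061, -0.1956, 0.279]
eef_rot: [-3.141, 0.0, 0.46]
force: [0.5, -0.4, -0.6]
grip_width: 0.0373
t1.00 pos [ 0.4061 -0.1956  0.279 ] rot [-3.1415e+00  2.0000e-04  4.5990e-01] q6 0.58 F [ 0.5 -0.4 -0.6] w 0.037
need shares tx 5.39 ty -3.89 tz 0.48 rz -19.20
```

```bash

python3 -m pendant '[{"tx":0.75,"ty":-0.54,"tz":0.06,"rx":0,"ry":0,"rz":0,"grip":1},{"tx":0.75,"ty":-0.54,"tz":0.06,"rx":0,"ry":0,"rz":0,"grip":1},{"tx":0.75,"ty":-0.54,"tz":0.06,"rx":0,"ry":0,"rz":0,"grip":1},{"tx":0.75,"ty":-0.54,"tz":0.06,"rx":0,"ry":0,"rz":0,"grip":1},{"tx":0.75,"ty":-0.54,"tz":0.06,"rx":0,"ry":0,"rz":0,"grip":1},{"tx":0.75,"ty":-0.54,"tz":0.06,"rx":0,"ry":0,"rz":0,"grip":1},{"tx":0.75,"ty":-0.54,"tz":0.06,"rx":0,"ry":0,"rz":0,"grip":1},{"tx":0,"ty":0,"tz":0,"rx":0,"ry":0,"rz":-1,"grip":1}]' 20
python3 -m pendant '[{"tx":0,"ty":0,"tz":0,"rx":0,"ry":0,"rz":-1,"grip":1},{"tx":0,"ty":0,"tz":0,"rx":0,"ry":0,"rz":-1,"grip":1},{"tx":0,"ty":0,"tz":0,"rx":0,"ry":0,"rz":-1,"grip":1},{"tx":0,"ty":0,"tz":0,"rx":0,"ry":0,"rz":-1,"grip":1},{"tx":0,"ty":0,"tz":0,"rx":0,"ry":0,"rz":-1,"grip":1},{"tx":0,"ty":0,"tz":0,"rx":0,"ry":0,"rz":-1,"grip":1},{"tx":0,"ty":0,"tz":0,"rx":0,"ry":0,"rz":-1,"grip":1},{"tx":0,"ty":0,"tz":0,"rx":0,"ry":0,"rz":-1,"grip":1}]' 20
python3 -m pendant '[{"tx":0,"ty":0,"tz":0,"rx":0,"ry":0,"rz":-1,"grip":1},{"tx":0,"ty":0,"tz":0,"rx":0,"ry":0,"rz":-1,"grip":1},{"tx":0,"ty":0,"tz":0,"rx":0,"ry":0,"rz":-1,"grip":1},{"tx":0,"ty":0,"tz":0,"rx":0,"ry":0,"rz":-1,"grip":1},{"tx":0,"ty":0,"tz":0,"rx":0,"ry":0,"rz":-1,"grip":1},{"tx":0,"ty":0,"tz":0,"rx":0,"ry":0,"rz":-1,"grip":1},{"tx":0,"ty":0,"tz":0,"rx":0,"ry":0,"rz":-1,"grip":1},{"tx":0,"ty":0,"tz":0,"rx":0,"ry":0,"rz":-1,"grip":1}]' 20
python3 - <<'E'
from h import *
from station import ctrl
import cv2
rel(orbit(-1.573,.026),.26,1.80,ctrl)
cv2.imwrite("pics/w1.png",ctrl.camera("wrist")["pixels"])
E
```

```text
time_s: 1.67
ee_pos: [0.532, 0.0512, 0.2615]
eef_rot: [3.141, -0.001, 0.532]
force: [0.7, -0.0, 0.0]
grip_width: 0.0004
time_s: 2.33
ee_pos: [0.5323, 0.055, 0.2595]
eef_rot: [-3.14, 0.001, 1.124]
force: [0.4, -0.8, -0.6]
grip_width: 0.0004
time_s: 3.0
ee_pos: [0.532, 0.0551, 0.2586]
eef_rot: [-3.138, -0.001, 1.712]
force: [-0.2, 0.0, -0.2]
grip_width: 0.0003
t3.00 pos [0.532  0.0551 0.2586] rot [-3.1378e+00 -6.0000e-04  1.7119e+00] q6 -0.11 F [-0.2  0.  -0.2] w 0.000
need shares tx -0.38 ty -0.10 tz -0.03 rz -1.26
```

View pics/w1.png

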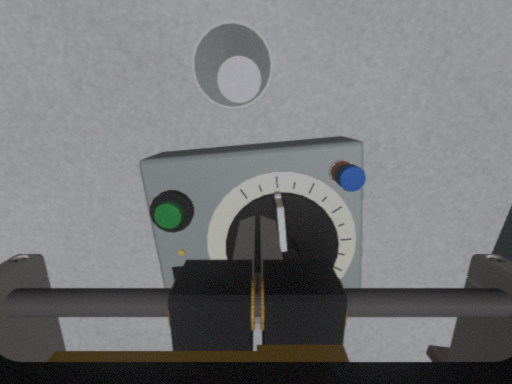

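The wrist view shows closed fingers at (257,250), vane at (281,225) just clockwise of them, button at (168,213), vial at (350,178). Correct and descend.

```bash

python3 -m pendant '[{"tx":-0.38,"ty":-0.15,"tz":0,"rx":0,"ry":0,"rz":-1,"grip":1},{"tx":0,"ty":0,"tz":0,"rx":0,"ry":0,"rz":-0.3,"grip":1},{"tx":0,"ty":0,"tz":0.5,"rx":0,"ry":0,"rz":0,"grip":1},{"tx":0,"ty":0,"tz":0.4,"rx":0,"ry":0,"rz":0,"grip":1}]' 20
python3 - <<'E'
from h import *
from station import ctrl
import cv2
rel(orbit(-1.573,.028),.191,1.80,ctrl)
E
```

```text
time_s: 3.38
ee_pos: [0.5291, 0.0391, 0.2246]
eef_rot: [3.14, 0.0, 1.805]
force: [0.2, -0.1, 0.1]
grip_width: 0.0002
t3.38 pos [0.5291 0.0391 0.2246] rot [3.1399e+00 1.0000e-04 1.8053e+00] q6 -0.23 F [ 0.2 -0.1  0.1] w 0.000
need shares tx 0.00 ty -0.02 tz 0.84 rz 0.08
```

```bash

python3 -m pendant '[{"tx":0,"ty":0,"tz":0.4,"rx":0,"ry":0,"rz":0,"grip":1},{"tx":0,"ty":0,"tz":0.3,"rx":0,"ry":0,"rz":0,"grip":1},{"tx":0,"ty":0,"tz":0,"rx":0,"ry":0,"rz":0,"grip":1}]' 20
python3 - <<'E'
from h import *
from station import ctrl
import cv2
rel(orbit(-1.573,.028),.191,1.80,ctrl)
for n in("wrist","side"):
    c=ctrl.camera(n);print(proj(c,[*A,.087]));cv2.imwrite(f"pics/{n}2.png",c["pixels"])
im=cv2.imread("pics/wrist2.png");cv2.imwrite("pics/w2.png",cv2.resize(im[100:330,120:420],None,fx=2.5,fy=2.5))
E
```

```text
time_s: 3.63
ee_pos: [0.5286, 0.0399, 0.1931]
eef_rot: [-3.141, -0.001, 1.797]
force: [-0.5, 0.9, -0.3]
grip_width: 0.0006
t3.63 pos [0.5286 0.0399 0.1931] rot [-3.1407e+00 -8.0000e-04  1.7973e+00] q6 -0.22 F [-0.5  0.9 -0.3] w 0.001
need shares tx -0.02 ty -0.01 tz 0.05 rz -0.04
[289.31637793 274.15916104]
[238.9838682  184.57425248]
```

View pics/w2.png

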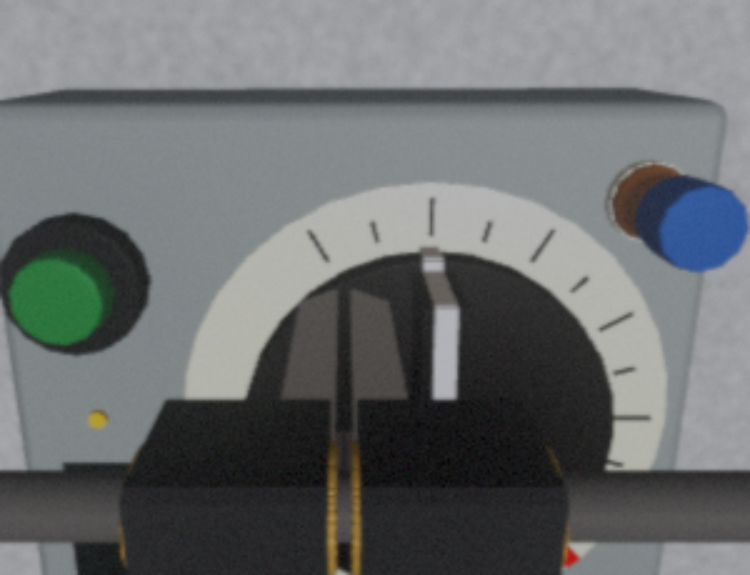

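View pics/side2.png

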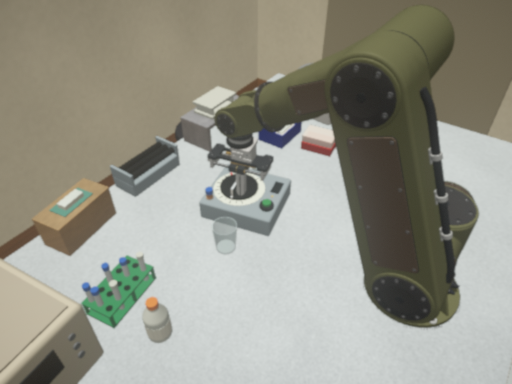

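```bash

python3 -m pendant '[{"tx":0,"ty":0.12,"tz":0.05,"rx":0,"ry":0,"rz":0,"grip":1},{"tx":0.04,"ty":0.075,"tz":0,"rx":0,"ry":0,"rz":1,"grip":1},{"tx":0.035,"ty":0.075,"tz":0,"rx":0,"ry":0,"rz":1,"grip":1},{"tx":0.035,"ty":0.075,"tz":0,"rx":0,"ry":0,"rz":1,"grip":1},{"tx":0.035,"ty":0.075,"tz":0,"rx":0,"ry":0,"rz":1,"grip":1},{"tx":0.035,"ty":0.075,"tz":0,"rx":0,"ry":0,"rz":1,"grip":1},{"tx":0.035,"ty":0.075,"tz":0,"rx":0,"ry":0,"rz":1,"grip":1}]' 20
cat >> h.py <<'E'
def st(ctrl):
    o=ctrl.get_obs();p=o["ee_pos"];y=o["eef_rot"][2];d=p[:2]-A
    r=d[0]*np.cos(y)+d[1]*np.sin(y);off=-(d[0]*np.sin(y)-d[1]*np.cos(y))
    print("t%.2f"%o["time_s"],"z %.4f yaw-dial %.3f R %.4f off %.4f"%(p[2],YU-y,r,off),"rot",o["eef_rot"].round(3),"q6 %.2f"%o["qpos"][5],"F",o["force"].round(1))
E
python3 - <<'E'
from h import *
from station import ctrl
import cv2
st(ctrl)
im=ctrl.camera("wrist")["pixels"];cv2.imwrite("pics/w3.png",cv2.resize(im[100:330,120:420],None,fx=2.5,fy=2.5))
E
```

```text
time_s: 4.32
ee_pos: [0.5546, 0.0517, 0.1985]
eef_rot: [3.136, -0.002, 1.358]
force: [-0.9, -0.4, -0.8]
grip_width: 0.0004
t4.32 z 0.1985 yaw-dial -1.133 R 0.0439 off 0.0203 rot [ 3.136e+00 -2.000e-03  1.358e+00] q6 0.24 F [-0.9 -0.4 -0.8]
```

View pics/w3.png

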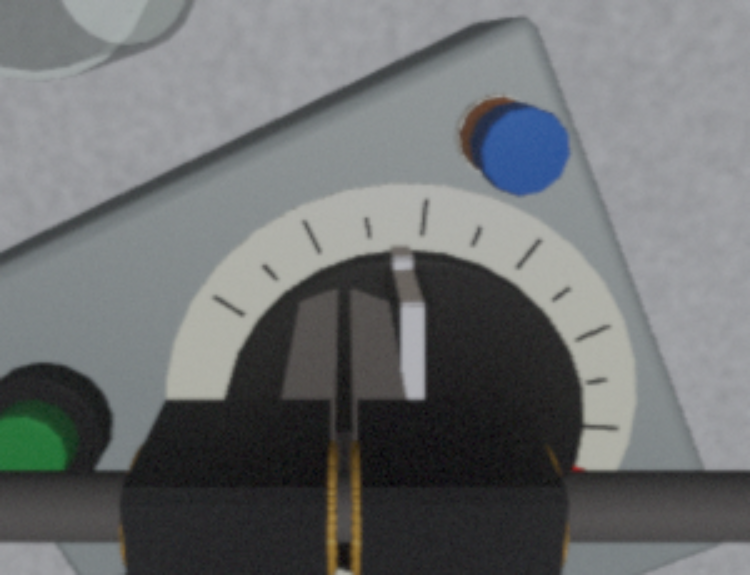

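```bash

python3 -m pendant '[{"tx":0.03,"ty":0.075,"tz":0.06,"rx":0,"ry":0,"rz":1,"grip":1},{"tx":0.03,"ty":0.075,"tz":0.06,"rx":0,"ry":0,"rz":1,"grip":1},{"tx":0.03,"ty":0.075,"tz":0.05,"rx":0,"ry":0,"rz":1,"grip":1},{"tx":0.03,"ty":0.075,"tz":0.05,"rx":0,"ry":0,"rz":1,"grip":1},{"tx":0.03,"ty":0.075,"tz":0.05,"rx":0,"ry":0,"rz":1,"grip":1},{"tx":0.03,"ty":0.075,"tz":0.05,"rx":0,"ry":0,"rz":1,"grip":1},{"tx":0.03,"ty":0.075,"tz":0.05,"rx":0,"ry":0,"rz":1,"grip":1},{"tx":0.03,"ty":0.075,"tz":0.05,"rx":0,"ry":0,"rz":1,"grip":1}]' 20
python3 -c "
from h import *
from station import ctrl
st(ctrl)"
```

```text
time_s: 5.03
ee_pos: [0.5844, 0.0513, 0.1885]
eef_rot: [3.132, -0.012, 0.782]
force: [-0.9, 0.5, 1.2]
grip_width: -0.0
t5.03 z 0.1885 yaw-dial -0.556 R 0.0467 off 0.0196 rot [ 3.132 -0.012  0.782] q6 0.81 F [-0.9  0.5  1.2]
```

```bash

python3 -m pendant '[{"tx":0.01,"ty":0.075,"tz":0.0,"rx":0,"ry":0,"rz":1,"grip":1},{"tx":0.01,"ty":0.075,"tz":0.01,"rx":0,"ry":0,"rz":1,"grip":1},{"tx":0.015,"ty":0.075,"tz":0.03,"rx":0,"ry":0,"rz":1,"grip":1},{"tx":0.02,"ty":0.075,"tz":0.03,"rx":0,"ry":0,"rz":1,"grip":1},{"tx":0.02,"ty":0.075,"tz":0.03,"rx":0,"ry":0,"rz":1,"grip":1},{"tx":0.02,"ty":0.075,"tz":0.03,"rx":0,"ry":0,"rz":1,"grip":1},{"tx":0.02,"ty":0.075,"tz":0.03,"rx":0,"ry":0,"rz":1,"grip":1}]' 20
python3 - <<'E'
from h import *
from station import ctrl
import cv2
st(ctrl)
c=ctrl.camera("wrist");im=c["pixels"];cv2.imwrite("pics/w4.png",cv2.resize(im[100:330,120:420],None,fx=2.5,fy=2.5))
o=ctrl.get_obs()
from scipy.spatial.transform import Rotation as Ro
M=Ro.from_euler("xyz",o["eef_rot"]);d=Ro.from_euler("xyz",[np.pi,0,o["eef_rot"][2]])
print("tilt fix shares",(M.inv()*d).as_rotvec(degrees=True)/4)
E
```

```text
time_s: 5.62
ee_pos: [0.6032, 0.0376, 0.1876]
eef_rot: [3.139, -0.024, 0.279]
force: [-1.0, 2.0, 1.1]
grip_width: 0.0005
t5.62 z 0.1876 yaw-dial -0.053 R 0.0457 off 0.0214 rot [ 3.139 -0.024  0.279] q6 1.29 F [-1.   2.   1.1]
tilt fix shares [ 0.03690113 -0.34639155 -0.00044621]
```

View pics/w4.png

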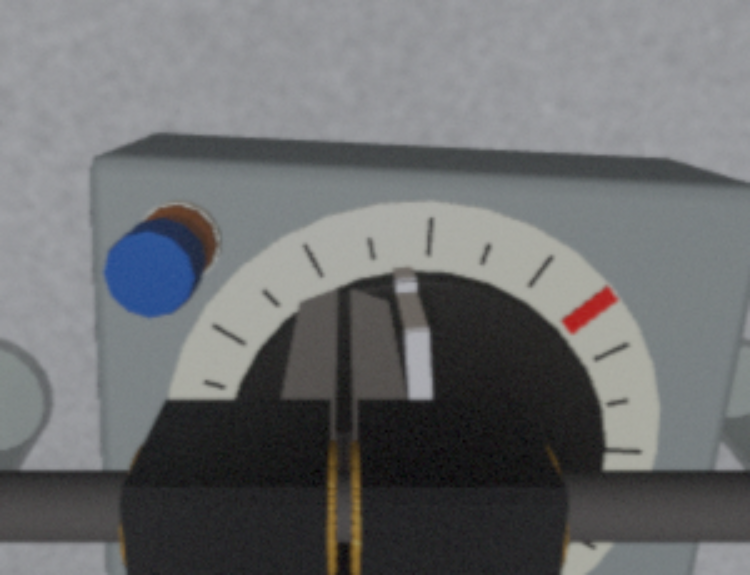

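Wrist view: vane end at (405,275) crop, near 0° tick (430,235); red line centre (590,310), between the 30° and 60° ticks. Continue pushing with tilt correction.

```bash

python3 -m pendant '[{"tx":0.01,"ty":0.08,"tz":0.0,"rx":0,"ry":-0.08,"rz":1,"grip":1},{"tx":0.015,"ty":0.08,"tz":0.01,"rx":0,"ry":-0.08,"rz":1,"grip":1},{"tx":0.02,"ty":0.08,"tz":0.02,"rx":0,"ry":-0.08,"rz":1,"grip":1},{"tx":0.02,"ty":0.075,"tz":0.02,"rx":0,"ry":-0.08,"rz":1,"grip":1},{"tx":0.02,"ty":0.075,"tz":0.02,"rx":0,"ry":-0.08,"rz":1,"grip":1},{"tx":0.02,"ty":0.075,"tz":0.02,"rx":0,"ry":-0.08,"rz":1,"grip":1},{"tx":0.02,"ty":0.075,"tz":0.02,"rx":0,"ry":-0.08,"rz":1,"grip":1}]' 20
cat > look.py <<'E'
import sys
from h import *
from station import ctrl
import cv2
st(ctrl)
c=ctrl.camera("wrist");im=c["pixels"];cv2.imwrite(f"pics/{sys.argv[1]}.png",cv2.resize(im[100:330,120:420],None,fx=2.5,fy=2.5,interpolation=cv2.INTER_CUBIC))
np.save(f"pics/{sys.argv[1]}.npy",{k:v for k,v in c.items()},allow_pickle=True)
o=ctrl.get_obs()
from scipy.spatial.transform import Rotation as Ro
M=Ro.from_euler("xyz",o["eef_rot"]);d=Ro.from_euler("xyz",[np.pi,0,o["eef_rot"][2]])
print("tilt fix shares",(M.inv()*d).as_rotvec(degrees=True)/4)
E
python3 look.py w5
```

```text
time_s: 6.25
ee_pos: [0.6128, 0.0178, 0.1881]
eef_rot: [-3.138, 0.007, -0.214]
force: [1.5, 1.3, 1.5]
grip_width: 0.0005
t6.25 z 0.1881 yaw-dial 0.440 R 0.0438 off 0.0231 rot [-3.138  0.007 -0.214] q6 1.75 F [1.5 1.3 1.5]
tilt fix shares [-0.04704978  0.10473295 -0.00017201]
```

View pics/w5.png

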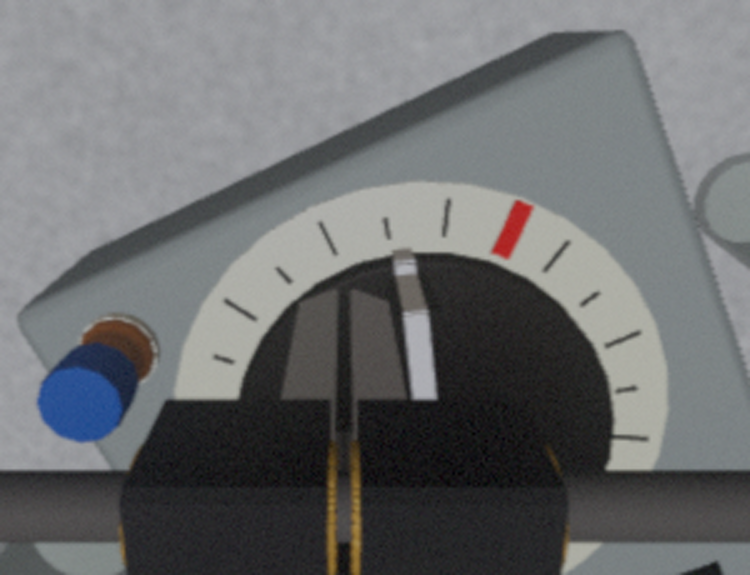

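```bash
cat > ang.py <<'E'
import sys,json
from h import *
c=np.load(f"pics/{sys.argv[1]}.npy",allow_pickle=True).item()
pts=json.loads(sys.argv[2])
for n,(x,y,z) in pts.items():
    p=ray(c,120+(x+.5)/2.5-.5,100+(y+.5)/2.5-.5,z);r,a=polar(p);print(n,p.round(4),"r %.4f ang %.3f"%(r,a))
E
python3 ang.py w5 '{"vtop_out":[414,309,0.115],"vtop_in":[425,398,0.115],"vend_bot":[405,268,0.087],"idx_end":[402,251,0.087],"red_in":[504,255,0.078],"red_out":[521,206,0.078],"t30":[447,217,0.078],"t60":[557,256,0.078],"t0":[329,238,0.078],"t120":[630,437,0.078],"t90":[622,340,0.078]}'
python3 ang.py w5 '{"t0":[329,238,0.077],"t30":[447,217,0.077],"red":[512,231,0.077]}'
```

```text
vtop_out [ 6.233e-01 -3.000e-04  1.150e-01] r 0.0584 ang 0.308
vtop_in [0.5982 0.0015 0.115 ] r 0.0332 ang 0.318
vend_bot [ 6.242e-01 -6.000e-04  8.700e-02] r 0.0593 ang 0.313
idx_end [ 0.6294 -0.0008  0.087 ] r 0.0646 ang 0.308
red_in [ 0.6187 -0.0308  0.078 ] r 0.0642 ang 0.809
red_out [ 0.6328 -0.038   0.078 ] r 0.0799 ang 0.786
t30 [ 0.634 -0.016  0.078] r 0.0719 ang 0.515
t60 [ 0.615  -0.0464  0.078 ] r 0.0713 ang 1.021
t0 [0.6351 0.0197 0.078 ] r 0.0716 ang 0.012
t120 [ 0.5478 -0.0619  0.078 ] r 0.0687 ang 2.052
t90 [ 0.5831 -0.0628  0.078 ] r 0.0697 ang 1.535
t0 [0.6348 0.0198 0.077 ] r 0.0713 ang 0.010
t30 [ 0.6337 -0.0161  0.077 ] r 0.0717 ang 0.517
red [ 0.6253 -0.0345  0.077 ] r 0.0717 ang 0.800
```

```bash

python3 -m pendant '[{"tx":0.02,"ty":0.085,"tz":0.0,"rx":0,"ry":0.05,"rz":0.7,"grip":1},{"tx":0.02,"ty":0.085,"tz":0.01,"rx":0,"ry":0,"rz":0.7,"grip":1},{"tx":0.02,"ty":0.085,"tz":0.01,"rx":0,"ry":0,"rz":0.7,"grip":1},{"tx":0.02,"ty":0.085,"tz":0.01,"rx":0,"ry":0,"rz":0.7,"grip":1},{"tx":0,"ty":0.02,"tz":0,"rx":0,"ry":0,"rz":0,"grip":1}]' 20
python3 look.py w6
```

```text
time_s: 6.72
ee_pos: [0.6129, 0.0035, 0.1889]
eef_rot: [-3.137, 0.0, -0.404]
force: [0.4, 1.5, -1.2]
grip_width: 0.0007
t6.72 z 0.1889 yaw-dial 0.630 R 0.0443 off 0.0179 rot [-3.137  0.    -0.404] q6 1.92 F [ 0.4  1.5 -1.2]
tilt fix shares [-7.18876351e-02  2.18367313e-03 -5.47961570e-06]
```

View pics/w6.png

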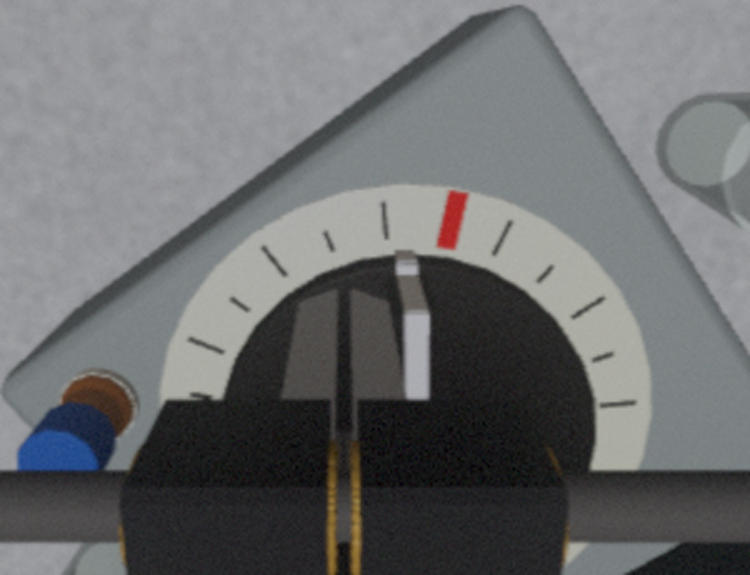

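```bash

python3 ang.py w6 '{"vtop_out":[417,313,0.115],"vtop_in":[418,398,0.115],"vend_bot":[406,270,0.087],"idx_end":[405,253,0.087],"red_in":[448,246,0.077],"red_out":[458,194,0.077],"t30":[385,220,0.077],"t60":[503,238,0.077],"t0":[275,261,0.077],"t90":[588,308,0.077]}'
```

```text
vtop_out [ 0.6183 -0.0163  0.115 ] r 0.0571 ang 0.598
vtop_in [ 0.596  -0.0078  0.115 ] r 0.0332 ang 0.605
vend_bot [ 0.62   -0.0166  0.087 ] r 0.0588 ang 0.592
idx_end [ 0.6249 -0.0182  0.087 ] r 0.0640 ang 0.589
red_in [ 0.6186 -0.0307  0.077 ] r 0.0640 ang 0.807
red_out [ 0.6326 -0.0391  0.077 ] r 0.0804 ang 0.800
t30 [ 0.6337 -0.0161  0.077 ] r 0.0716 ang 0.518
t60 [ 0.6145 -0.0469  0.077 ] r 0.0713 ang 1.031
t0 [0.6348 0.0197 0.077 ] r 0.0713 ang 0.010
t90 [ 0.5826 -0.0637  0.077 ] r 0.0704 ang 1.545
```

```bash

python3 -m pendant '[{"tx":0.02,"ty":0.075,"tz":0.0,"rx":-0.05,"ry":0,"rz":0.9,"grip":1},{"tx":0.02,"ty":0.06,"tz":0.01,"rx":0,"ry":0,"rz":0.7,"grip":1},{"tx":0,"ty":0.02,"tz":0,"rx":0,"ry":0,"rz":0.2,"grip":1},{"tx":0,"ty":0.0,"tz":0,"rx":0,"ry":0,"rz":0,"grip":1}]' 20
python3 look.py w7
```

```text
time_s: 7.1
ee_pos: [0.6121, -0.0018, 0.1896]
eef_rot: [-3.139, -0.001, -0.516]
force: [-0.7, -0.2, 0.1]
grip_width: 0.0001
t7.10 z 0.1896 yaw-dial 0.742 R 0.0440 off 0.0177 rot [-3.139e+00 -1.000e-03 -5.160e-01] q6 2.02 F [-0.7 -0.2  0.1]
tilt fix shares [-3.41135615e-02 -1.91865607e-02  2.28471392e-05]
```

View pics/w7.png

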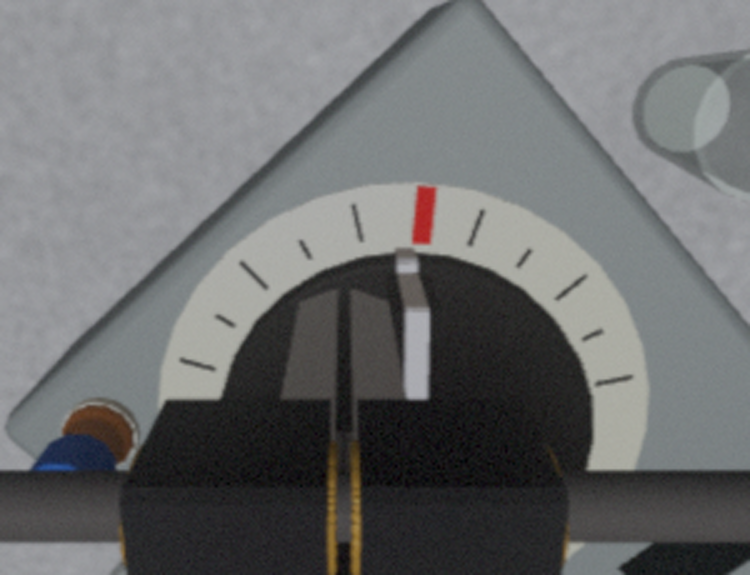

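```bash

python3 ang.py w7 '{"vtop_out":[417,310,0.115],"vtop_in":[418,398,0.115],"vend_bot":[407,268,0.087],"idx_end":[405,250,0.087],"red_in":[422,242,0.077],"red_out":[426,188,0.077]}'
```

```text
vtop_out [ 0.6155 -0.0224  0.115 ] r 0.0571 ang 0.717
vtop_in [ 0.5934 -0.0111  0.115 ] r 0.0323 ang 0.729
vend_bot [ 0.6169 -0.0232  0.087 ] r 0.0587 ang 0.717
idx_end [ 0.622  -0.0253  0.087 ] r 0.0642 ang 0.708
red_in [ 0.6185 -0.0303  0.077 ] r 0.0637 ang 0.803
red_out [ 0.6328 -0.0391  0.077 ] r 0.0805 ang 0.798
```

```bash

python3 -m pendant '[{"tx":0.01,"ty":0.04,"tz":0.0,"rx":0,"ry":0,"rz":0.5,"grip":1},{"tx":0.01,"ty":0.03,"tz":0,"rx":0,"ry":0,"rz":0.4,"grip":1},{"tx":0,"ty":0,"tz":0,"rx":0,"ry":0,"rz":0,"grip":1}]' 20
python3 look.py w8
```

```text
time_s: 7.4
ee_pos: [0.6115, -0.0041, 0.19]
eef_rot: [-3.139, -0.002, -0.573]
force: [0.5, -0.4, -0.1]
grip_width: 0.0005
t7.40 z 0.1900 yaw-dial 0.799 R 0.0437 off 0.0179 rot [-3.139e+00 -2.000e-03 -5.730e-01] q6 2.08 F [ 0.5 -0.4 -0.1]
tilt fix shares [-4.04377333e-02 -2.49338479e-02  3.51952351e-05]
```

View pics/w8.png

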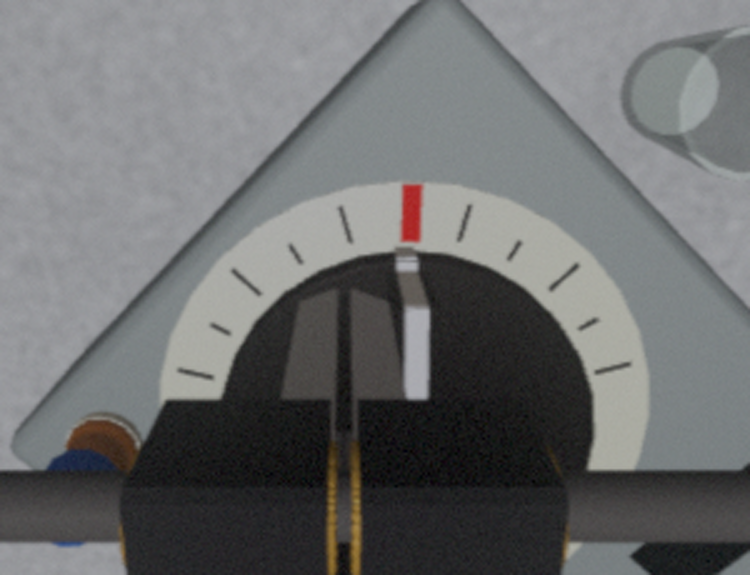

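```bash

python3 ang.py w8 '{"vtop_out":[417,308,0.115],"vtop_in":[418,398,0.115],"vend_bot":[407,268,0.087],"idx_end":[404,250,0.087],"red_in":[411,241,0.077],"red_out":[413,186,0.077]}'
python3 - <<'E'
import numpy as np,cv2
im=np.load("pics/w8.npy",allow_pickle=True).item()["pixels"]
cv2.imwrite("pics/w8c.png",cv2.resize(im[165:265,240:330],None,fx=6,fy=6,interpolation=cv2.INTER_CUBIC))
E
```

```text
vtop_out [ 0.614 -0.025  0.115] r 0.0571 ang 0.769
vtop_in [ 0.5921 -0.0121  0.115 ] r 0.0317 ang 0.777
vend_bot [ 0.6149 -0.0256  0.087 ] r 0.0582 ang 0.769
idx_end [ 0.6201 -0.0277  0.087 ] r 0.0637 ang 0.755
red_in [ 0.6183 -0.0301  0.077 ] r 0.0634 ang 0.802
red_out [ 0.6326 -0.0395  0.077 ] r 0.0805 ang 0.803
```

View pics/w8c.png

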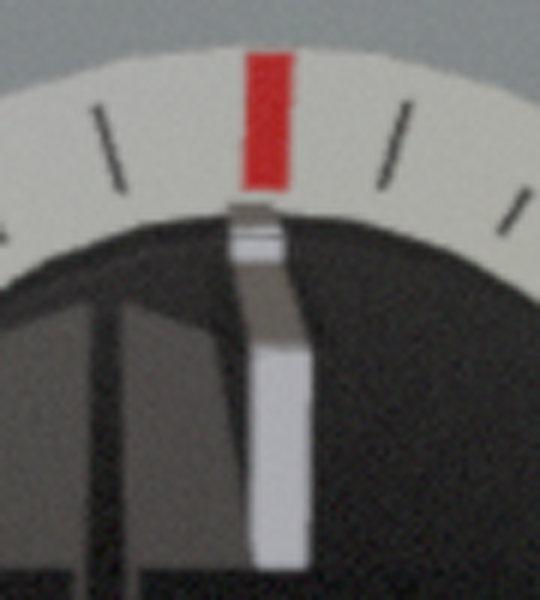

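```bash

python3 -m pendant '[{"tx":0,"ty":0.02,"tz":0.0,"rx":0,"ry":0,"rz":0.25,"grip":1},{"tx":0,"ty":0.013,"tz":0,"rx":0,"ry":0,"rz":0.15,"grip":1},{"tx":0,"ty":0,"tz":0,"rx":0,"ry":0,"rz":0,"grip":1}]' 20
python3 look.py w9
python3 - <<'E'
import numpy as np,cv2
im=np.load("pics/w9.npy",allow_pickle=True).item()["pixels"]
cv2.imwrite("pics/w9c.png",cv2.resize(im[165:265,240:330],None,fx=6,fy=6,interpolation=cv2.INTER_CUBIC))
E
```

```text
time_s: 7.7
ee_pos: [0.6109, -0.005, 0.1902]
eef_rot: [-3.138, -0.002, -0.599]
force: [0.9, 0.9, -0.4]
grip_width: 0.0006
t7.70 z 0.1902 yaw-dial 0.825 R 0.0432 off 0.0180 rot [-3.138e+00 -2.000e-03 -5.990e-01] q6 2.10 F [ 0.9  0.9 -0.4]
tilt fix shares [-4.43793348e-02 -2.95553320e-02  4.57851346e-05]
```

View pics/w9c.png

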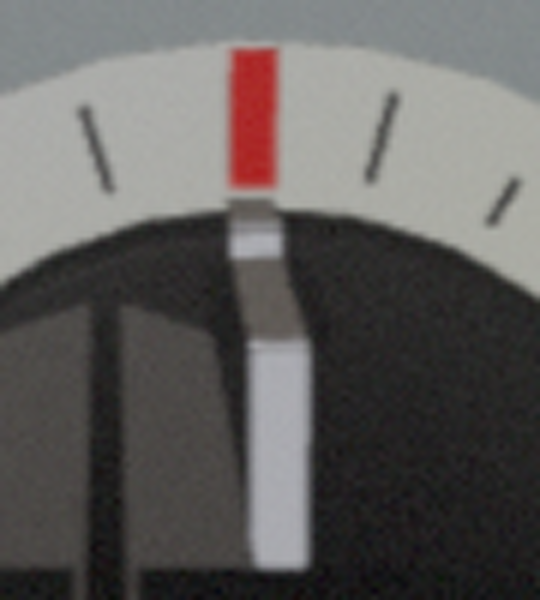

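```bash
python3 - <<'E'
from h import *
c=np.load("pics/w9.npy",allow_pickle=True).item()
import h
for dA in([0,0],[.001,0],[0,.001],[0,-.001]):
  h.A=np.array([.5651,.0045])+dA
  print(dA)
  for n,x,y,z in[("vto",278,345,.115),("vti",281,560,.115),("vend",258,256,.087),("idx",256,222,.087),("rimbot",251,203,.078),("redin",252.5,186,.077),("redout",254,50,.077)]:
    p=ray(c,240+(x+.5)/6-.5,165+(y+.5)/6-.5,z);r,a=h.polar(p);print(n,"r %.4f a %.3f"%(r,a))
E
```

```text
[0, 0]
vto r 0.0571 a 0.787
vti r 0.0319 a 0.791
vend r 0.0574 a 0.794
idx r 0.0617 a 0.791
rimbot r 0.0614 a 0.793
redin r 0.0633 a 0.798
redout r 0.0809 a 0.800
[0.001, 0]
vto r 0.0563 a 0.797
vti r 0.0310 a 0.809
vend r 0.0565 a 0.804
idx r 0.0609 a 0.799
rimbot r 0.0605 a 0.802
redin r 0.0625 a 0.806
redout r 0.0801 a 0.807
[0, 0.001]
vto r 0.0577 a 0.802
vti r 0.0324 a 0.817
vend r 0.0579 a 0.809
idx r 0.0623 a 0.804
rimbot r 0.0619 a 0.807
redin r 0.0639 a 0.811
redout r 0.0815 a 0.811
[0, -0.001]
vto r 0.0566 a 0.772
vti r 0.0313 a 0.764
vend r 0.0568 a 0.779
idx r 0.0612 a 0.777
rimbot r 0.0609 a 0.779
redin r 0.0628 a 0.784
redout r 0.0804 a 0.790
```

Index and red line agree within about 0.006 rad. Back off anticlockwise and lift, then re-check.

```bash

python3 -m pendant '[{"tx":0,"ty":-0.15,"tz":0.0,"rx":0,"ry":0,"rz":0,"grip":1},{"tx":0,"ty":-0.2,"tz":0,"rx":0,"ry":0,"rz":0,"grip":1},{"tx":0,"ty":0,"tz":-0.5,"rx":0,"ry":0,"rz":0,"grip":1},{"tx":0,"ty":0,"tz":-0.7,"rx":0,"ry":0,"rz":0,"grip":1},{"tx":0,"ty":0,"tz":-0.5,"rx":0,"ry":0,"rz":0,"grip":1},{"tx":0,"ty":0,"tz":0,"rx":0,"ry":0,"rz":0,"grip":1}]' 20
python3 look.py w10
python3 - <<'E'
import numpy as np,cv2
im=np.load("pics/w10.npy",allow_pickle=True).item()["pixels"]
cv2.imwrite("pics/w10c.png",cv2.resize(im[150:270,200:340],None,fx=5,fy=5,interpolation=cv2.INTER_CUBIC))
E
```

```text
time_s: 8.25
ee_pos: [0.6197, 0.0096, 0.2591]
eef_rot: [-3.141, 0.002, -0.596]
force: [-0.2, -0.2, 0.5]
grip_width: 0.0002
t8.25 z 0.2591 yaw-dial 0.822 R 0.0423 off 0.0349 rot [-3.141e+00  2.000e-03 -5.960e-01] q6 2.12 F [-0.2 -0.2  0.5]
tilt fix shares [6.03609166e-03 4.89987185e-02 1.03240082e-05]
```

View pics/w10c.png

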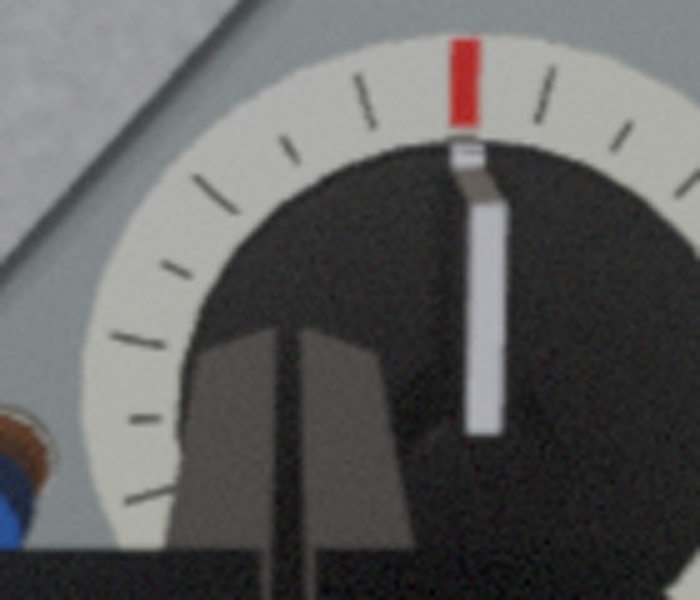

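Dial stays aligned (red bottom centre x≈464, index end x≈464 in crop). Now to the button.

```bash
python3 -c "
from h import *
from station import ctrl
rel([.4473,.0277],.24,-.596,ctrl)"
```

```text
t8.30 pos [0.6194 0.0096 0.2571] rot [ 3.1412  0.0034 -0.5963] q6 2.12 F [-0.1  0.2 -0.9] w 0.001
need shares tx -3.81 ty 2.04 tz 0.43 rz -0.00
```

```bash

python3 -m pendant '[{"tx":-0.7,"ty":0.37,"tz":0,"rx":0,"ry":0,"rz":-0.5,"grip":1},{"tx":-0.7,"ty":0.35,"tz":0,"rx":0,"ry":0,"rz":-0.5,"grip":1},{"tx":-0.7,"ty":0.33,"tz":0,"rx":0,"ry":0,"rz":-0.5,"grip":1},{"tx":-0.7,"ty":0.3,"tz":0,"rx":0,"ry":0,"rz":-0.5,"grip":1},{"tx":-0.7,"ty":0.28,"tz":0,"rx":0,"ry":0,"rz":-0.5,"grip":1},{"tx":-0.3,"ty":0.15,"tz":0,"rx":0,"ry":0,"rz":0,"grip":1},{"tx":0,"ty":0,"tz":0,"rx":0,"ry":0,"rz":0,"grip":1}]' 20
python3 - <<'E'
from h import *
from station import ctrl
import cv2
rel([.4473,.0277],.24,-.4,ctrl);st(ctrl)
for n in("wrist","side"):
    c=ctrl.camera(n);cv2.imwrite(f"pics/{n}11.png",c["pixels"]);np.save(f"pics/{n}11.npy",c,allow_pickle=True)
    print(proj(c,[.4473,.0277,.097]))
E
```

```text
time_s: 8.88
ee_pos: [0.4434, 0.0253, 0.2467]
eef_rot: [3.137, 0.016, -0.411]
force: [0.1, -0.3, 0.4]
grip_width: 0.0003
t8.88 pos [0.4434 0.0253 0.2467] rot [ 3.1366  0.0159 -0.4112] q6 1.96 F [ 0.1 -0.3  0.4] w 0.000
need shares tx 0.06 ty -0.09 tz 0.17 rz -0.16
t8.88 z 0.2467 yaw-dial 0.637 R -0.1198 off -0.0296 rot [ 3.137  0.016 -0.411] q6 1.96 F [ 0.1 -0.3  0.4]
[254.32909971 200.2212457 ]
[266.50528377 200.80979341]
```

View pics/wrist11.png

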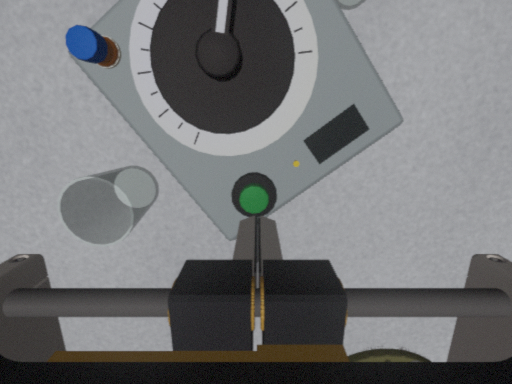

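Button at (254,200) in the wrist view, exactly as predicted. Fix tilt, centre and descend.

```bash
python3 look.py w12 | tail -1
python3 -m pendant '[{"tx":0.06,"ty":-0.09,"tz":0,"rx":-0.08,"ry":0.2,"rz":0,"grip":1}]' 20; python3 look.py w12
```

```text
tilt fix shares [0.06166028 0.20615183 0.00044372]
time_s: 9.12
ee_pos: [0.4506, 0.0272, 0.247]
eef_rot: [3.131, 0.001, -0.413]
force: [0.1, 0.2, 0.3]
grip_width: 0.0004
t9.12 z 0.2470 yaw-dial 0.638 R -0.1140 off -0.0251 rot [ 3.131e+00  1.000e-03 -4.130e-01] q6 1.97 F [0.1 0.2 0.3]
tilt fix shares [ 1.51855226e-01 -2.13782936e-02 -1.13322015e-04]
```

```bash

python3 -m pendant '[{"tx":-0.07,"ty":-0.02,"tz":0.3,"rx":0.15,"ry":-0.02,"rz":0,"grip":1},{"tx":0,"ty":0,"tz":0.4,"rx":0,"ry":0,"rz":0,"grip":1},{"tx":0,"ty":0,"tz":0.1,"rx":0,"ry":0,"rz":0,"grip":1},{"tx":0,"ty":0,"tz":0,"rx":0,"ry":0,"rz":0,"grip":1}]' 20; python3 look.py w12;python3 -c "
from h import *
from station import ctrl
rel([.4473,.0277],.196,-.4,ctrl)"
```

```text
time_s: 9.5
ee_pos: [0.4524, 0.03, 0.2133]
eef_rot: [3.141, -0.002, -0.412]
force: [0.3, 0.1, 0.7]
grip_width: 0.0002
t9.50 z 0.2133 yaw-dial 0.638 R -0.1135 off -0.0218 rot [ 3.141e+00 -2.000e-03 -4.120e-01] q6 1.97 F [0.3 0.1 0.7]
tilt fix shares [ 2.93775991e-03 -3.29319154e-02 -3.37707610e-06]
t9.55 pos [0.4524 0.03   0.2136] rot [ 3.1414e+00 -2.3000e-03 -4.1240e-01] q6 1.97 F [-1.  -0.8 -0.6] w 0.000
need shares tx -0.09 ty 0.10 tz 0.44 rz -0.18
```

View pics/w12.png

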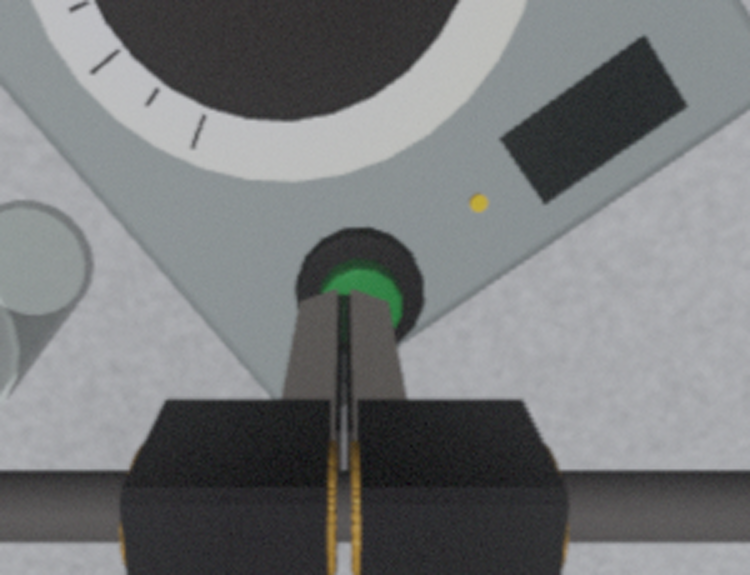

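```bash

python3 -m pendant '[{"tx":-0.09,"ty":0.1,"tz":0.1,"rx":0,"ry":0,"rz":0,"grip":1},{"tx":0,"ty":0.0,"tz":0.1,"rx":0,"ry":0,"rz":0,"grip":1},{"tx":0,"ty":0,"tz":0,"rx":0,"ry":0,"rz":0,"grip":1}]' 20; python3 look.py w13;python3 -c "
from h import *
from station import ctrl
rel([.4473,.0277],.196,-.4,ctrl)"
```

```text
time_s: 9.8
ee_pos: [0.448, 0.0275, 0.2061]
eef_rot: [-3.141, -0.004, -0.412]
force: [-0.2, -1.1, 0.5]
grip_width: 0.0002
t9.80 z 0.2061 yaw-dial 0.638 R -0.1165 off -0.0258 rot [-3.141 -0.004 -0.412] q6 1.96 F [-0.2 -1.1  0.5]
tilt fix shares [-3.74375388e-03 -5.81155062e-02  7.59464147e-06]
t9.85 pos [0.448  0.0275 0.2064] rot [-3.1413 -0.0041 -0.4124] q6 1.96 F [ 0.5 -0.6 -0.8] w 0.000
need shares tx -0.02 ty 0.00 tz 0.26 rz -0.18
```

View pics/w13.png

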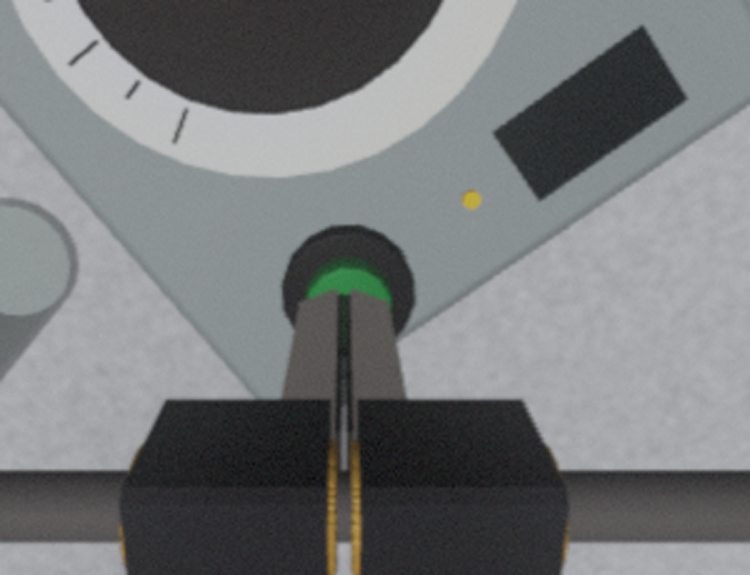

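Fingers centred over the button. Press.

```bash

python3 -m pendant '[{"tx":0,"ty":0,"tz":0.15,"rx":0,"ry":0,"rz":0,"grip":1},{"tx":0,"ty":0.0,"tz":0.15,"rx":0,"ry":0,"rz":0,"grip":1},{"tx":0,"ty":0,"tz":0,"rx":0,"ry":0,"rz":0,"grip":1}]' 20
python3 -m pendant '[{"tx":0,"ty":0,"tz":0.06,"rx":0,"ry":0,"rz":0,"grip":1}]' 20
python3 -m pendant '[{"tx":0,"ty":0,"tz":0.06,"rx":0,"ry":0,"rz":0,"grip":1}]' 20
python3 look.py w14
```

```text
time_s: 10.1
ee_pos: [0.4485, 0.0274, 0.1942]
eef_rot: [-3.14, -0.006, -0.413]
force: [-0.8, 0.2, 1.4]
grip_width: 0.0005
time_s: 10.18
ee_pos: [0.4486, 0.0274, 0.1919]
eef_rot: [-3.14, -0.006, -0.413]
force: [-1.0, 1.0, 2.0]
grip_width: 0.0007
time_s: 10.27
ee_pos: [0.4487, 0.0275, 0.1894]
eef_rot: [-3.14, -0.006, -0.413]
force: [-2.0, -1.0, 4.3]
grip_width: 0.0005
t10.27 z 0.1894 yaw-dial 0.638 R -0.1158 off -0.0257 rot [-3.14  -0.006 -0.413] q6 1.96 F [-2.  -1.   4.3]
tilt fix shares [-1.59993369e-02 -8.98219349e-02  5.01641228e-05]
```

```bash

python3 -m pendant '[{"tx":0,"ty":0,"tz":0.06,"rx":0,"ry":0,"rz":0,"grip":1}]' 20
python3 -m pendant '[{"tx":0,"ty":0,"tz":0.06,"rx":0,"ry":0,"rz":0,"grip":1}]' 20
python3 look.py w14
```

```text
time_s: 10.4
ee_pos: [0.449, 0.0275, 0.1875]
eef_rot: [-3.14, -0.007, -0.413]
force: [-14.6, -1.7, 48.5]
grip_width: 0.0003
time_s: 10.48
ee_pos: [0.4492, 0.0274, 0.1873]
eef_rot: [-3.14, -0.008, -0.412]
force: [-24.3, -0.3, 59.1]
grip_width: 0.0006
t10.48 z 0.1873 yaw-dial 0.638 R -0.1153 off -0.0254 rot [-3.14  -0.008 -0.412] q6 1.96 F [-24.3  -0.3  59.1]
tilt fix shares [-2.03086921e-02 -1.08816131e-01  7.71409102e-05]
```

View pics/w14.png

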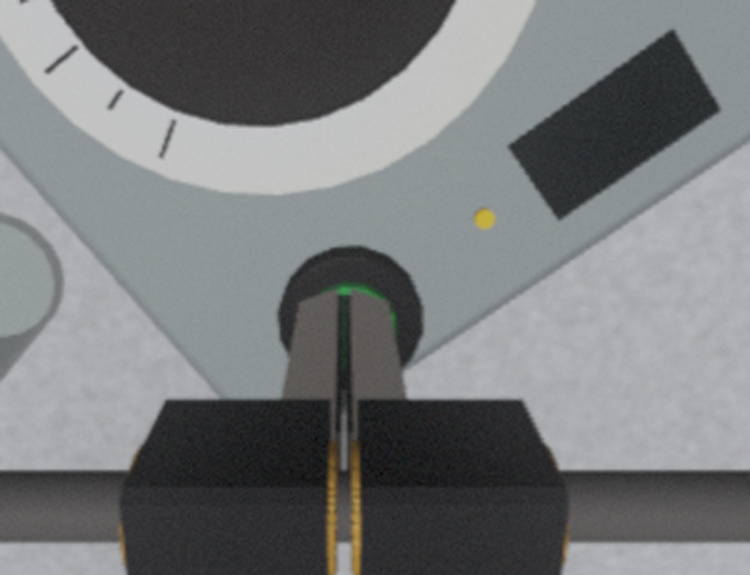

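Bottomed on its stop (force jumped from about 5 N to 59 N at z drop of ~6.5 mm). Release.

```bash

python3 -m pendant '[{"tx":0,"ty":0,"tz":-0.3,"rx":0,"ry":0,"rz":0,"grip":1},{"tx":0,"ty":0,"tz":-0.5,"rx":0,"ry":0,"rz":0,"grip":1},{"tx":0,"ty":0,"tz":-0.7,"rx":0,"ry":0,"rz":0,"grip":1},{"tx":-0.5,"ty":0,"tz":-0.7,"rx":0,"ry":0,"rz":0,"grip":1},{"tx":-0.7,"ty":0,"tz":-0.7,"rx":0,"ry":0,"rz":0,"grip":1},{"tx":-0.7,"ty":0,"tz":-0.7,"rx":0,"ry":0,"rz":0,"grip":1},{"tx":0,"ty":0,"tz":0,"rx":0,"ry":0,"rz":0,"grip":1}]' 20
python3 look.py w15
python3 - <<'E'
from station import ctrl
import cv2
for n in("side","top","wrist"):
    cv2.imwrite(f"pics/{n}15.png",ctrl.camera(n)["pixels"])
im=cv2.imread("pics/side15.png");cv2.imwrite("pics/sc15.png",cv2.resize(im[155:255,185:305],None,fx=6,fy=6,interpolation=cv2.INTER_CUBIC))
E
```

```text
time_s: 11.12
ee_pos: [0.3756, 0.0587, 0.3374]
eef_rot: [-3.14, -0.006, -0.414]
force: [-0.1, -0.6, 0.5]
grip_width: 0.0004
t11.12 z 0.3374 yaw-dial 0.640 R -0.1953 off -0.0266 rot [-3.14  -0.006 -0.414] q6 2.04 F [-0.1 -0.6  0.5]
tilt fix shares [-4.12904765e-03 -6.43093457e-02  9.26898290e-06]
```

View pics/wrist15.png

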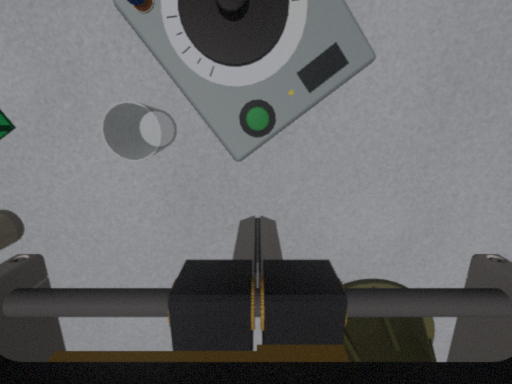

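View pics/sc15.png

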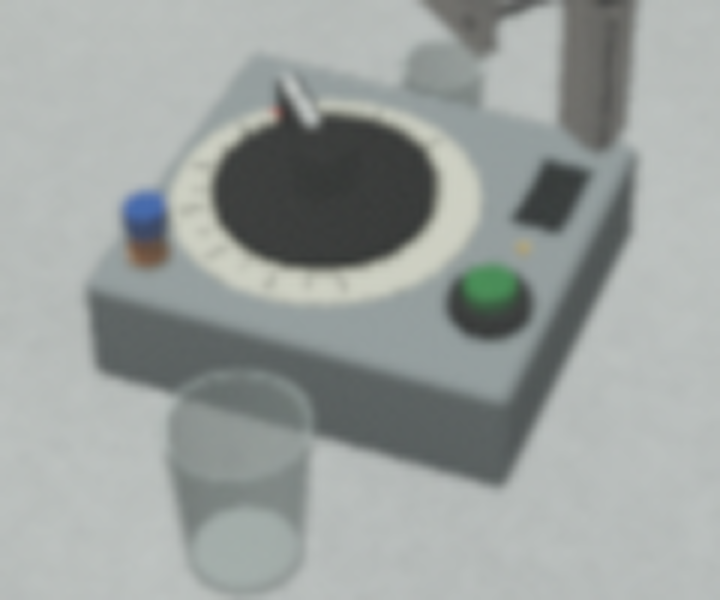

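View pics/top15.png

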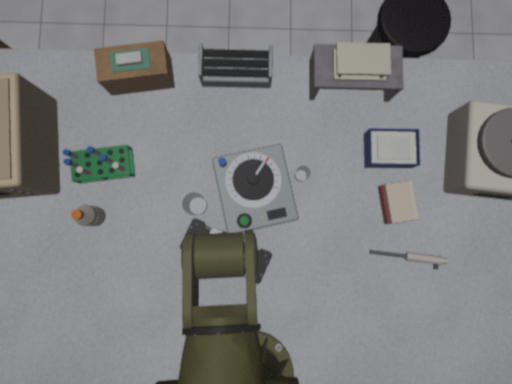

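The button is up again, the vial and beakers are in place, and the index line meets the red line in the top view at about (262,163).

```bash
python3 -c "
from station import ctrl
print(ctrl.get_obs()['time_s'],ctrl.get_obs()['force']);print(ctrl.hand_in())"
```

```text
11.3167 [-0.08480325  0.74035005  0.53562324]
the job is handed in; nothing more can be done
None
```

I set the dial to the red line, then pressed the green button fully down and let it come back up. I handed the job in at 11.3 s; no verdict was reported.

- **Dial:** I pushed the vane clockwise with the closed fingertips, without pinching it, from about -1.57 rad to about 0.80 rad. My last measurement had the white index line within about 0.006 rad of the red line. A closer picture after I backed off and lifted clear still showed them lined up.
- **Button:** I pressed it after the dial was set. At about 6.5 mm of tool travel below the estimated contact height, the vertical force jumped from about 4 N to 59 N, so it had reached its stop. The combined wrist force there was about 64 N, under the 120 N limit. The last pictures show it back up.
- **Rest of the bench:** In the final top, side and wrist pictures, nothing else appears to have moved, and the gripper is clear of everything.

No check failed. My estimate of the dial's centre may be 1–2 mm off, because the measured distances to the scale marks differed by 1–3 mm. A 1 mm error shifts the vane and red line almost equally, so the dial would still be set to within about 0.01 rad.

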